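# Check the split of a shoe tree with the yellow gauge

## Robot

A 6-joint arm with a two-finger parallel gripper is mounted at the origin on the work surface. World frame = base frame: x ahead of the robot, y to its left, z up, the work surface at z = 0. Lengths are in m, angles in rad, forces in N, time in s.
With the tool pointing down it reaches from about 0.35 to 0.775 m from the base axis. Payload 7.3 kg.
Tool frame: the origin (TCP) lies at the very end of the fingers, on their centre line; the grasp point (between the pads) lies 19 mm behind it (robot.tcp_to_grasp is the z of the grasp point in the tool frame, in m); z points along the fingers, y is the line along which they close (so a half turn about z gives the same grasp; the last joint's range is limited). The gripper opens to 92 mm and grips with 3 to 60 N. Pads are 19 mm wide; open, the fingers measure 130 mm over their backs; the gripper's body (75 mm by 190 mm) begins 47 mm behind the grasp point.
Start: joints at [-1.323, 0.342, 1.524, -0, 1.275, -0.146], TCP at [0.201, -0.485, 0.227] pointing down, gripper open.
Joint ranges: [-2.53, 2.53], [-0.77, 2.02], [0.04, 2.7], [-1, 4.14], [0.28, 2.66], [-3.11, 3.11]. Speed limits (rad/s): [2.57, 2.57, 3.14, 3.14, 3.14, 3.14].

## Interface

Orientations are given as [roll, pitch, yaw] about the fixed x, y, z axes, in that order (R = Rz(yaw) Ry(pitch) Rx(roll)).
In Python, from cell import monitor, read_camera, get_calibration, job, robot gives the robot as it stands. The module is installed in compiled form; this text tells all that it offers.
- The arm moves only by the tool send_rows, never from a script. Its argument "targets" is a list of rows, each an object with "translation": the shift along the tool's x, y, z in cm, a list of three; "spin": the turn about the tool's z in degrees; "jaw": the opening, from 0 (shut) to 1 (fully open). A call has exactly 5 rows; each row is the pose to reach, as a shift and turn from the pose commanded when the call began, along the tool's axes at that moment; what a row does not reach only later rows make up. A row lasts 1/10 s, in which the tool goes at most 50 mm and 8.59 degrees, less where a joint would pass 70% of its speed; a pose out of reach is approached as far as the arm can. A call with a gripper value outside its range is refused whole. The fingers move at their own pace and stop on an object; "force" is the grip in N (left out, the last holds). Time passes only in rows, so rows that repeat a pose let the fingers close, or fill a call up. It gives the time, the measured TCP pose, the force, the opening and the grip force at its end, in the units of the state.
- monitor.observe(): the state, without advancing time (a new reading comes with each control period).
- read_camera(name): name is "side" or "top" or "wrist"; returns (picture, depth): 480x640x3 uint8, red, green, blue; 480x640 float32, m along the optical axis (not along the pixel's ray), 0 where there is no reading.
- get_calibration(name): a dict with "intrinsics" (3x3 intrinsics, pixels), "origin" and "orientation" of the camera in the world; the wrist camera has in their place "hand_eye" (4x4, takes a point from camera to tool coordinates, whose origin is the TCP and whose axes are the flange's). Camera axes: x right, y up, looking along -z (the intrinsics and any distortion apply to the point x, -y, -z); pixel columns grow to the right and rows downward; lengths in m; the calibration is good to about 2 mm. A picture is of the moment at which its call begins: read the wrist's pose just before it. get_calibration takes no time and is no camera call.
- job.hand_in(): hands the job in; it is judged then, once.
The state is a dict: "time": time; "qpos": joint angles; "qvel": joint speeds; "joint_efforts": joint torques, N m; "tool_pos": TCP position; "tool_rot": TCP orientation; "contact_force": force on the tool from outside, world axes, zero at the start; "torque": the same for the moment, N m; "opening": finger opening in m; "grip_force": force on a finger pad.
Only numpy, scipy, OpenCV 4.12 (cv2) and the standard library are available. Lean on these libraries where they do the work, as an engineer would, in place of code of your own. Each camera call takes 0.05 s, during which the arm holds its last target. There are 200 camera calls.

## Task

Check that the toe split of the pale wooden shoe tree has not closed up: take the yellow gauge out of the rack by its grip, lower its flat blade into the split from above until its shoulder rests on the wood, let go only then, and leave it standing there upright. Do not shove the shoe trees about, and leave the red gauge in the rack and the dark shoe tree alone.

Things in the scene. Friction and masses are not known exactly. Their poses are not given: they have to be found in the camera images.
- yellow_gauge: Yellow-gripped flat gauge, 90 g, upright in a rack slot. Origin: centre of its shoulder's underside; z up, x along the blade's width, y through its thickness. Steel blade 30 mm (x) by 6 (y), z -42 to 0 mm; shoulder 44 by 32 mm, z 0 to 8; grip block 32 by 24 mm, z 8 to 46, to be taken from above across y. In the split with its shoulder on the wood, its origin is 52 mm above the table.
- pale_tree: Pale wooden shoe tree lying loose, sole down, 0.35 kg: front block 90 mm wide, 52 high, then a steel tube and a 45 mm high heel knob. Origin: on the table below the split's centre; z up, x from toe (-95 mm) to heel (+184 mm). The split is a slot 62 mm long (x), 16 wide (y), open on the flat top (z = 52 mm) and down to the table. The blade may go in either way round.
- dark_tree: The other shoe tree, dark brown, loose; same shape, size and axes as the pale one, which of them lies on which side varies. To be left alone.
- red_gauge: The other gauge, red grip, same shape and axes; to be left alone. Both gauges hang upright by their shoulders in loose slots (44 by 16 mm) of a fixed grey rack block, 100 by 200 mm and 55 mm tall; the slots are side by side along the gauges' y, 100 mm apart; which gauge is in which varies.
Things that resemble listed ones, but are neither listed nor needed, are in the scene too. Leave any turquoise look-alike of the yellow_gauge alone.

How it is judged:
By the outcome, as a careful person would: the job done as asked, in the order asked, and still so for the second after the job is handed in, with the robot touching nothing.
It also fails if it takes over 40 s, if anything falls off the work surface, if the arm or the gripper's body presses on something with over 40 N, if the wrist force passes 120 N, or if a joint passes its speed limit or range.

## Working session

There is one attempt and no reset: what is moved stays moved. The work goes in short steps, Python scripts to look and compute and a tool call to move; the robot and the scene stay as the last step left them, time stands still between calls to the robot, and variables do not carry over. Pictures are saved under pics/ and viewed, at most 10 in all, crops included, and the job is handed in when it is done.

Besides the shell and the picture viewer there is one more tool, called after "Request:" as name(argument=value, ...) on one line, values as JSON. send_rows: Moves the arm, as the interface text tells. Its arguments: {"type":"object","properties":{"targets":{"type":"array"},"force":{"type":"number"}},"required":["targets"]}

```bash
mkdir -p pics
cat > h.py <<'E'
import numpy as np, cv2
from cell import monitor, read_camera, get_calibration, job, robot
from scipy.spatial.transform import Rotation as R
def cam(name):
    s=monitor.observe(); im,d=read_camera(name); c=get_calibration(name)
    K=np.array(c["intrinsics"])
    if "hand_eye" in c:
        T=np.eye(4); T[:3,:3]=tr(s["tool_rot"]); T[:3,3]=s["tool_pos"]; T=T@np.array(c["hand_eye"])
    else:
        T=np.eye(4); o=np.array(c["orientation"]); T[:3,:3]=o if o.shape==(3,3) else tr(o); T[:3,3]=c["origin"]
    return im,d,K,T,c
def tr(o):
    return R.from_euler("xyz",o).as_matrix()
def cloud(d,K,T):
    v,u=np.mgrid[:480,:640]
    x=(u-K[0,2])/K[0,0]*d; y=(v-K[1,2])/K[1,1]*d
    return np.stack([x,-y,-d],-1)@T[:3,:3].T+T[:3,3]
E
python3 - <<'E'
from h import *
for n in ("top","side"):
    im,d,K,T,c=cam(n); np.savez(n+".npz",im=im,d=d,K=K,T=T); cv2.imwrite(f"pics/{n}1.png",im[...,::-1]); print(n,c)
print(get_calibration("wrist"),monitor.observe(),robot.tcp_to_grasp)
E
```

```text
top {'intrinsics': array([[438.1881002 ,   0.        , 322.10679787],
       [  0.        , 438.1881002 , 233.29225718],
       [  0.        ,   0.        ,   1.        ]]), 'origin': array([ 0.31529498, -0.00425875,  0.85692581]), 'orientation': array([ 0.21725811, -0.00574026, -1.48985701])}
side {'intrinsics': array([[524.70237661,   0.        , 312.18755785],
       [  0.        , 524.70237661, 238.31581854],
       [  0.        ,   0.        ,   1.        ]]), 'origin': array([0.41195486, 0.69769687, 0.73019018]), 'orientation': array([ 0.80111891,  0.01907097, -3.00085055])}
{'intrinsics': array([[355.59334629,   0.        , 322.3048138 ],
       [  0.        , 355.59334629, 240.57040675],
       [  0.        ,   0.        ,   1.        ]]), 'hand_eye': array([[-3.73868064e-04,  9.59196174e-01,  2.82741154e-01,
         7.68759090e-02],
       [ 9.99999930e-01,  3.67225915e-04,  7.64881416e-05,
         8.96308905e-04],
       [-3.04627462e-05,  2.82741163e-01, -9.59196244e-01,
        -1.58171185e-01],
       [ 0.00000000e+00,  0.00000000e+00,  0.00000000e+00,
         1.00000000e+00]])} {'time': 0.1, 'qpos': array([-1.32298332e+00,  3.42678659e-01,  1.52491543e+00, -1.17635450e-05,
        1.27536465e+00, -1.45990110e-01]), 'qvel': array([ 0.0017537 , -0.00258166, -0.00174949,  0.00031029,  0.00020314,
        0.00130482]), 'joint_efforts': array([ 2.07815472e-03, -4.32004666e+01, -2.44695532e+01,  7.18344259e-02,
        5.25776634e-02, -4.29837269e-05]), 'tool_pos': array([ 0.20137943, -0.48446262,  0.22610327]), 'tool_rot': array([-3.14023946e+00, -1.87597867e-04,  3.93806427e-01]), 'contact_force': array([ 0.34187774, -0.04426739,  0.22350276]), 'torque': array([-0.0046177 , -0.00048006,  0.01622334]), 'grip_force': 0.0, 'opening': 0.09180345663492107} -0.0188
```

View pics/top1.png

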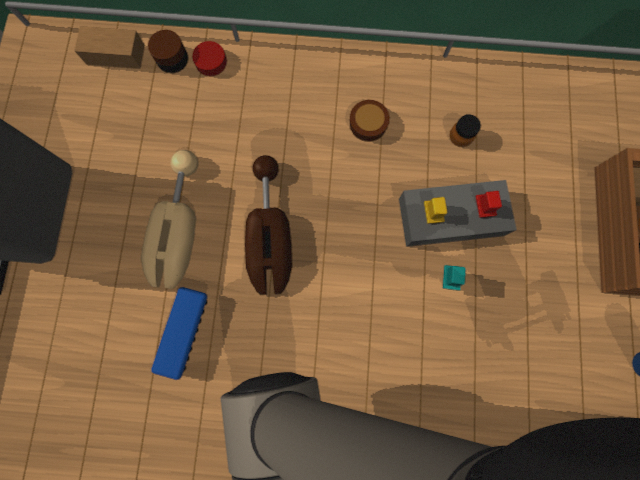

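View pics/side1.png

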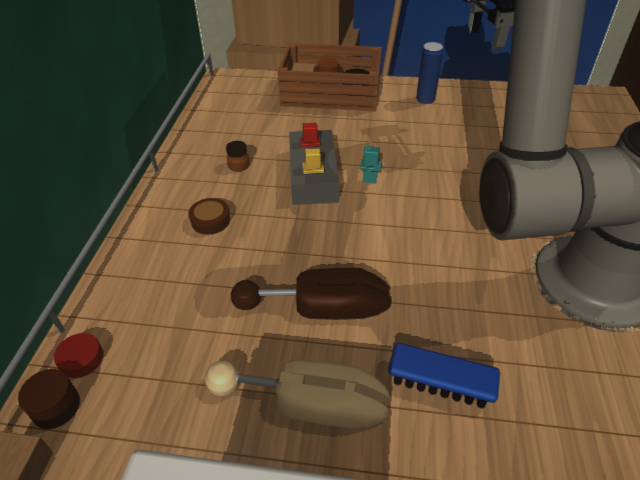

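Candidates for the yellow gauge in the top view: yellow at (436,210) in the rack, red at (488,204) in the rack, and a turquoise one standing on the table at (454,277). I choose the yellow one. For the tree, pale is at (168,245) with its split near (163,236), and dark is at (268,250).

Run:
```python
from h import *
z=np.load("top.npz"); im,d,K,T=[z[k] for k in("im","d","K","T")]
P=cloud(d,K,T)
a=cv2.resize(im[180:260,390:490],(400,320),interpolation=cv2.INTER_CUBIC)
b=cv2.resize(im[140:300,130:210],(300,600),interpolation=cv2.INTER_CUBIC)
o=np.zeros((600,720,3),np.uint8);o[:320,:400]=a;o[:,410:710]=b
cv2.imwrite("pics/crop.png",o[...,::-1])
for n in ("top","side"):
    z=np.load(n+".npz"); im,d,K,T=[z[k] for k in("im","d","K","T")]; P=cloud(d,K,T)
    hsv=cv2.cvtColor(im,cv2.COLOR_RGB2HSV).astype(int); H,S,V=hsv[...,0],hsv[...,1],hsv[...,2]
    m=(H>18)&(H<34)&(S>170)&(V>110)&(P[...,2]>.045)&(P[...,0]<.9)
    q=P[m]; zt=np.percentile(q[:,2],95); t=q[q[:,2]>zt-.006]
    print(n,"yellow",m.sum(),q[:,2].min(),zt,len(t),t.mean(0),cv2.minAreaRect((t[:,:2]*1000).astype(np.float32)))
    # rack top
    m=(S<60)&(abs(P[...,2]-.055)<.006)&(abs(P[...,0]-t[:,0].mean())<.15)&(abs(P[...,1]-t[:,1].mean())<.2)
    print(" rack",m.sum(),P[m].mean(0),cv2.minAreaRect((P[m][:,:2]*1000).astype(np.float32)))
    box=(P[...,1]>.15)&(P[...,1]<.45)&(P[...,0]>.2)&(P[...,0]<.7)&(P[...,2]>.012)
    k,l,st,ce=cv2.connectedComponentsWithStats(box.astype(np.uint8))
    for i in range(1,k):
        if st[i,4]>100:
            q=P[l==i]; print(" comp",st[i],q.min(0).round(3),q.max(0).round(3),cv2.minAreaRect((q[:,:2]*1000).astype(np.float32)))
```

```text
top yellow 415 0.0528511722481495 0.10266438614002708 215 [ 0.54809641 -0.19831925  0.10792282] ((435.1580810546875, -114.51075744628906), (33.87168884277344, 323.94952392578125), 53.360721588134766)
 rack 4206 [ 0.55474564 -0.24751691  0.05514532] ((510.5006408691406, -260.31414794921875), (199.34400939941406, 200.48777770996094), 11.266034126281738)
 comp [ 141  150   58  139 4410] [0.37  0.255 0.012] [0.646 0.344 0.056] ((508.0137023925781, 297.48333740234375), (88.40274047851562, 275.72393798828125), 88.31973266601562)
 comp [ 152  287   56   93 2795] [0.21  0.209 0.012] [0.373 0.288 0.049] ((290.7276611328125, 249.61929321289062), (56.99433517456055, 160.14920043945312), 79.45378875732422)
side yellow 361 0.05683604796596042 0.10267958061402949 92 [ 0.54707768 -0.1789559   0.11491989] ((474.66259765625, 242.60784912109375), (30.760116577148438, 918.2630615234375), 9.764091491699219)
 rack 1657 [ 0.55427236 -0.22752353  0.05569202] ((510.07489013671875, -260.1373291015625), (198.42210388183594, 208.73577880859375), 11.034463882446289)
 comp [233 296  21  14 205] [0.605 0.15  0.013] [0.641 0.159 0.042] ((623.0380859375, 154.42706298828125), (8.779943466186523, 35.39559555053711), 89.86687469482422)
 comp [299 301  50  17 569] [0.442 0.15  0.012] [0.526 0.158 0.048] ((483.9053955078125, 153.8085479736328), (83.51458740234375, 7.6078877449035645), 0.01906408928334713)
 comp [ 388  343  112   62 4028] [0.209 0.212 0.012] [0.372 0.291 0.049] ((290.1489562988281, 251.1017303466797), (56.91653060913086, 160.14649963378906), 79.45877838134766)
 comp [ 205  359  184   69 7422] [0.369 0.262 0.012] [0.647 0.347 0.056] ((507.959228515625, 302.6221923828125), (84.37567901611328, 277.3206481933594), 88.3748550415039)
```

View pics/crop.png

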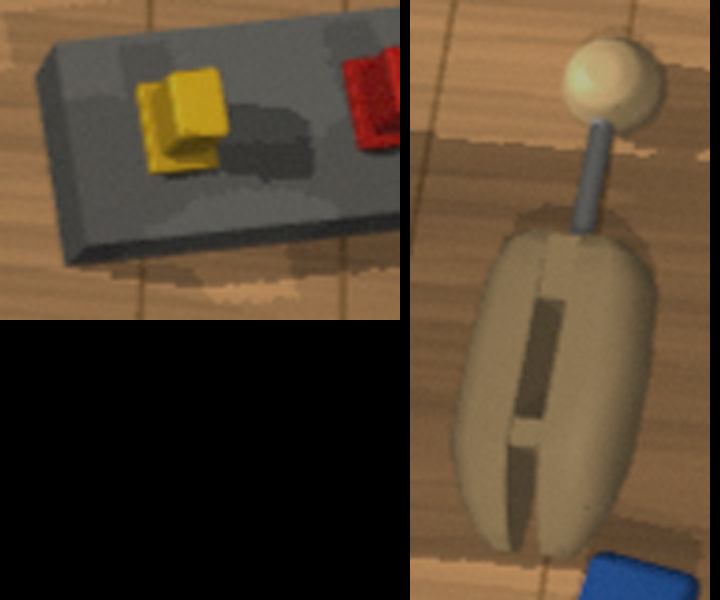

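The crop confirms the yellow gauge, with its grip top near top-view (438,205). The pale split runs from about top-view (166.5,220) to (162,251), between wood on both sides; the open notch at the toe is separate.

Run:
```python
from h import *
def ray(K,T,u,v,z):
    r=T[:3,:3]@np.array([(u-K[0,2])/K[0,0],-(v-K[1,2])/K[1,1],-1]); return T[:3,3]+r*(z-T[2,3])/r[2]
z=np.load("top.npz"); im,d,K,T=[z[k] for k in("im","d","K","T")]; P=cloud(d,K,T)
b=lambda x,y:(130+(x-410)/3.75,140+y/3.75)
far=(ray(K,T,*b(538,299),.052)+ray(K,T,*b(566,299),.052))/2
near=(ray(K,T,*b(514,417),.052)+ray(K,T,*b(543,419),.052))/2
print("slot",far,near,(far+near)/2,np.linalg.norm(far-near),np.degrees(np.arctan2(*(far-near)[[1,0]])))
print("w",np.linalg.norm(ray(K,T,*b(538,299),.052)-ray(K,T,*b(566,299),.052)))
# knob
a=lambda x,y:(390+x/4,180+y/4)
for zz,pts in ((.055,[(75,250),(400,210),(57,43),(400,10)]),(.101,[(168,73),(218,68),(226,134),(178,140)])):
    print([ray(K,T,*a(*p),zz).round(4) for p in pts])
for n in("top","side"):
    z=np.load(n+".npz"); im,d,K,T=[z[k] for k in("im","d","K","T")]; P=cloud(d,K,T)
    m=(abs(P[...,2]-.101)<.005)&(abs(P[...,0]-.55)<.04)&(abs(P[...,1]+.2)<.04)
    print(n,m.sum(),P[m].mean(0),cv2.minAreaRect((P[m][:,:2]*1000).astype(np.float32)))
    m=(abs(P[...,2]-.0555)<.004)&(abs(P[...,0]-.55)<.09)&(P[...,1]<-.1)&(P[...,1]>-.36)
    k,l,st,ce=cv2.connectedComponentsWithStats(m.astype(np.uint8)); i=1+st[1:,4].argmax()
    print(cv2.minAreaRect((P[l==i][:,:2]*1000).astype(np.float32)))
```

```text
slot [0.49499075 0.29818768 0.052     ] [0.43374605 0.3002681  0.052     ] [0.4643684  0.29922789 0.052     ] 0.061280021741466094 -1.9455333122768232
w 0.014084352690554617
[array([ 0.4878, -0.1572,  0.055 ]), array([ 0.5195, -0.3089,  0.055 ]), array([ 0.5883, -0.1448,  0.055 ]), array([ 0.6186, -0.309 ,  0.055 ])]
[array([ 0.5626, -0.1871,  0.101 ]), array([ 0.5669, -0.2096,  0.101 ]), array([ 0.5363, -0.2138,  0.101 ]), array([ 0.5318, -0.1924,  0.101 ])]
top 238 [ 0.54977985 -0.2008707   0.100632  ] ((550.7528076171875, -201.32229614257812), (32.00125503540039, 25.12293815612793), 12.103055953979492)
((559.2114868164062, -251.14309692382812), (101.25443267822266, 202.0497283935547), 10.911581993103027)
side 125 [ 0.54972427 -0.19724564  0.10094037] ((550.6138916015625, -200.3134765625), (31.564064025878906, 27.97237205505371), 9.677491188049316)
((558.2767333984375, -249.33209228515625), (100.31615447998047, 205.97958374023438), 11.028371810913086)
```

Request:
send_rows(targets=[{"translation":[3,-0.9,0],"spin":0,"jaw":1},{"translation":[7.5,-2.2,0],"spin":0,"jaw":1},{"translation":[12,-3.6,0],"spin":0,"jaw":1},{"translation":[16.5,-4.9,0],"spin":0,"jaw":1},{"translation":[21,-6.2,0],"spin":0,"jaw":1}])

```text
time: 0.6
tool_pos: [0.3727, -0.3455, 0.2265]
tool_rot: [-3.141, 0.0, 0.393]
contact_force: [0.7, -0.1, -0.2]
opening: 0.0919
grip_force: 0.0
```

Request:
send_rows(targets=[{"translation":[4.5,-1.3,0],"spin":2.5,"jaw":1},{"translation":[9,-2.7,0],"spin":5,"jaw":1},{"translation":[13.5,-4,0],"spin":7.5,"jaw":1},{"translation":[18,-5.3,0],"spin":10,"jaw":1},{"translation":[22.1,-6.6,0],"spin":11.6,"jaw":1}])

```text
time: 1.1
tool_pos: [0.5517, -0.1995, 0.2263]
tool_rot: [-3.141, 0.0, 0.19]
contact_force: [0.7, -1.2, -0.4]
opening: 0.0918
grip_force: 0.0
```

Request:
send_rows(targets=[{"translation":[0,0,0],"spin":0,"jaw":1},{"translation":[0,0,0],"spin":0,"jaw":1},{"translation":[0,0,0],"spin":0,"jaw":1},{"translation":[0,0,0],"spin":0,"jaw":1},{"translation":[0,0,0],"spin":0,"jaw":1}])

```text
time: 1.6
tool_pos: [0.5497, -0.2022, 0.2269]
tool_rot: [3.141, -0.0, 0.19]
contact_force: [0.2, 0.3, 0.4]
opening: 0.092
grip_force: 0.0
```

Run:
```python
from h import *
s=monitor.observe(); print(s["tool_pos"],np.degrees(s["tool_rot"]),s["contact_force"],s["time"])
im,d,K,T,c=cam("wrist"); P=cloud(d,K,T); cv2.imwrite("pics/w1.png",im[...,::-1])
m=(abs(P[...,2]-.101)<.004)&(abs(P[...,0]-.55)<.04)&(abs(P[...,1]+.2)<.04)
print(m.sum(),P[m].mean(0),cv2.minAreaRect((P[m][:,:2]*1000).astype(np.float32)))
m=(abs(P[...,2]-.055)<.004)&(abs(P[...,0]-.55)<.09)&(P[...,1]<-.1)&(P[...,1]>-.36)
print(m.sum(),cv2.minAreaRect((P[m][:,:2]*1000).astype(np.float32)))
```

```text
[ 0.54970272 -0.20219855  0.2269211 ] [ 1.79987832e+02 -3.69117901e-03  1.08674005e+01] [0.191073   0.25414416 0.40002339] 1.6
1060 [ 0.55168824 -0.20137119  0.10082262] ((550.7219848632812, -201.724365234375), (32.33806228637695, 23.601085662841797), 10.496868133544922)
17716 ((558.9114990234375, -250.99684143066406), (100.15035247802734, 200.73841857910156), 10.99254322052002)
```

View pics/w1.png

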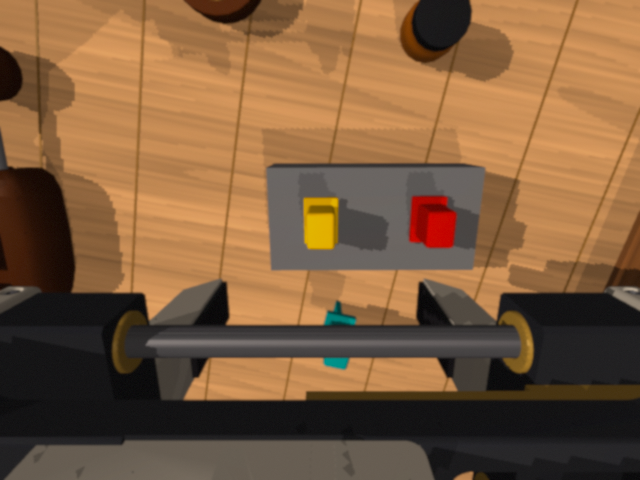

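The wrist view shows the yellow grip at (321,224), midway between the fingers. Red is at (433,222) and well clear. Next I lower the tool.

Request:
send_rows(targets=[{"translation":[0.1,0,3],"spin":0,"jaw":1},{"translation":[0.1,0,7],"spin":0,"jaw":1},{"translation":[0.1,0,11],"spin":0,"jaw":1},{"translation":[0.1,0,14],"spin":0,"jaw":1},{"translation":[0.1,0,16],"spin":0,"jaw":1}])

```text
time: 2.15
tool_pos: [0.55, -0.2011, 0.0644]
tool_rot: [-3.14, 0.002, 0.19]
contact_force: [0.2, 0.5, -0.1]
opening: 0.0919
grip_force: 0.0
```

Request:
send_rows(targets=[{"translation":[0,0,0],"spin":0,"jaw":1},{"translation":[0,0,0],"spin":0,"jaw":0.5},{"translation":[0,0,0],"spin":0,"jaw":0.3},{"translation":[0,0,0],"spin":0,"jaw":0.15},{"translation":[0,0,0],"spin":0,"jaw":0.15}], force=25)

```text
time: 2.65
tool_pos: [0.5518, -0.2013, 0.0678]
tool_rot: [3.14, -0.002, 0.191]
contact_force: [0.7, 0.3, -0.8]
opening: 0.0646
grip_force: 0.0
```

Request:
send_rows(targets=[{"translation":[0,0,0],"spin":0,"jaw":0.1},{"translation":[0,0,0],"spin":0,"jaw":0.1},{"translation":[0,0,0],"spin":0,"jaw":0.1},{"translation":[0,0,0],"spin":0,"jaw":0.1},{"translation":[0,0,0],"spin":0,"jaw":0.1}])

```text
time: 3.15
tool_pos: [0.5513, -0.2011, 0.0667]
tool_rot: [3.142, 0.0, 0.191]
contact_force: [0.0, 0.3, -0.5]
opening: 0.0244
grip_force: 0.1
```

Request:
send_rows(targets=[{"translation":[0,0,0],"spin":0,"jaw":0.1},{"translation":[0,0,0],"spin":0,"jaw":0.1},{"translation":[0,0,0],"spin":0,"jaw":0.1},{"translation":[0,0,0],"spin":0,"jaw":0.1},{"translation":[0,0,0],"spin":0,"jaw":0.1}])

```text
time: 3.65
tool_pos: [0.5513, -0.201, 0.0667]
tool_rot: [-3.142, 0.0, 0.191]
contact_force: [-0.9, -0.3, -1.8]
opening: 0.0239
grip_force: 25.0
```

Request:
send_rows(targets=[{"translation":[0,0,-0.5],"spin":0,"jaw":0.1},{"translation":[0,0,-1.5],"spin":0,"jaw":0.1},{"translation":[0,0,-3],"spin":0,"jaw":0.1},{"translation":[0,0,-5],"spin":0,"jaw":0.1},{"translation":[0,0,-7],"spin":0,"jaw":0.1}])

```text
time: 4.15
tool_pos: [0.5514, -0.2011, 0.1382]
tool_rot: [3.141, -0.0, 0.191]
contact_force: [0.1, -0.1, -0.8]
opening: 0.0239
grip_force: 25.0
```

Request:
send_rows(targets=[{"translation":[0,0,-2],"spin":0,"jaw":0.1},{"translation":[0,0,-4],"spin":0,"jaw":0.1},{"translation":[0,0,-6],"spin":0,"jaw":0.1},{"translation":[0,0,-7],"spin":0,"jaw":0.1},{"translation":[0,0,-7],"spin":0,"jaw":0.1}])

```text
time: 4.65
tool_pos: [0.552, -0.2014, 0.2087]
tool_rot: [3.139, -0.003, 0.191]
contact_force: [0.7, 0.8, -0.3]
opening: 0.0238
grip_force: 25.0
```

Request:
send_rows(targets=[{"translation":[0,-2,0],"spin":1,"jaw":0.1},{"translation":[0.1,-6,0],"spin":2,"jaw":0.1},{"translation":[0.2,-10.5,0],"spin":3,"jaw":0.1},{"translation":[0.3,-15,0],"spin":4,"jaw":0.1},{"translation":[0.4,-19.5,0],"spin":5,"jaw":0.1}])

```text
time: 5.15
tool_pos: [0.517, -0.0073, 0.2056]
tool_rot: [-3.141, 0.002, 0.103]
contact_force: [0.8, 0.9, -0.3]
opening: 0.0241
grip_force: 25.0
```

Request:
send_rows(targets=[{"translation":[-0.3,-4.5,0],"spin":1,"jaw":0.1},{"translation":[-0.6,-9,0],"spin":2,"jaw":0.1},{"translation":[-0.9,-13.5,0],"spin":3,"jaw":0.1},{"translation":[-1.2,-18,0],"spin":4,"jaw":0.1},{"translation":[-1.5,-22,0],"spin":5,"jaw":0.1}])

```text
time: 5.65
tool_pos: [0.4792, 0.2103, 0.2057]
tool_rot: [3.141, 0.002, 0.017]
contact_force: [0.0, -0.3, 0.2]
opening: 0.0237
grip_force: 25.0
```

Run:
```python
from h import *
s=monitor.observe(); print(s["tool_pos"],np.degrees(s["tool_rot"]),s["opening"])
w=tr(s["tool_rot"]).T@(np.array([.4643,.2990,s["tool_pos"][2]])-s["tool_pos"]); print(w*100)
```

```text
[0.47919032 0.21026707 0.20572536] [1.79979355e+02 9.32209556e-02 9.46847392e-01] 0.0237299936757844
[-1.34219736e+00 -8.89668733e+00 -1.02194489e-03]
```

Request:
send_rows(targets=[{"translation":[-0.6,-4,0],"spin":1,"jaw":0.1},{"translation":[-1,-7,0],"spin":2,"jaw":0.1},{"translation":[-1.3,-8.9,0],"spin":2.7,"jaw":0.1},{"translation":[-1.3,-8.9,0],"spin":2.7,"jaw":0.1},{"translation":[-1.3,-8.9,0],"spin":2.7,"jaw":0.1}])

```text
time: 6.15
tool_pos: [0.4654, 0.2968, 0.2057]
tool_rot: [3.14, 0.001, -0.029]
contact_force: [0.8, -0.4, -1.3]
opening: 0.0237
grip_force: 25.0
```

Run:
```python
from h import *
s=monitor.observe(); print(s["tool_pos"],np.degrees(s["tool_rot"]),s["opening"])
im,d,K,T,c=cam("wrist"); P=cloud(d,K,T); cv2.imwrite("pics/w2.png",im[...,::-1])
np.savez("w2.npz",im=im,d=d,K=K,T=T)
```

```text
[0.46542821 0.29682563 0.20574204] [ 1.79924216e+02  8.12199388e-02 -1.66488088e+00] 0.023707515360605072
```

View pics/w2.png

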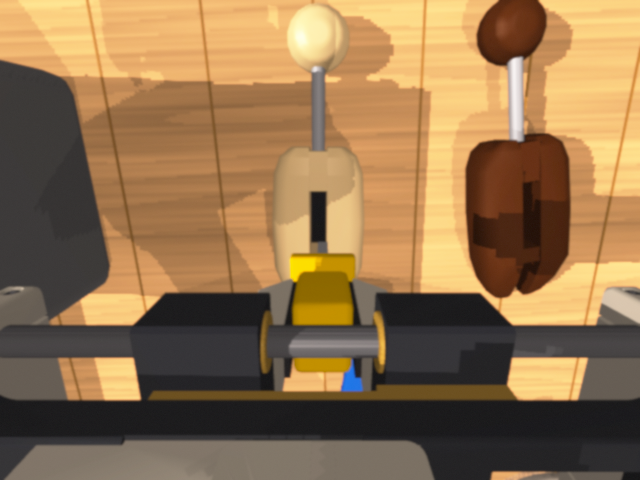

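The slot shows at columns about 311–326, rows 191–245, with the blade tip in front of its near end at (319,248). I'll measure the slot edges against the blade and grip from this view.

Run:
```python
from h import *
z=np.load("w2.npz"); im,d,K,T=[z[k] for k in("im","d","K","T")]
def ray(u,v,z):
    r=T[:3,:3]@np.array([(u-K[0,2])/K[0,0],-(v-K[1,2])/K[1,1],-1]); return T[:3,3]+r*(z-T[2,3])/r[2]
g=im.astype(int).sum(2)
for v in (195,205,215,225,235):
    row=g[v,295:345]; dk=np.where(row<150)[0]+295
    a,b=ray(dk.min()-.5,v,.052),ray(dk.max()+.5,v,.052); print(v,dk.min(),dk.max(),a[:2].round(4),b[:2].round(4),((a+b)/2)[:2].round(4))
col=g[180:250,318]; print(ray(318,180+np.where(col<150)[0].min()-.5,.052), 180+np.where(col<150)[0].min())
# gauge top/shoulder in world: yellow pixels
hsv=cv2.cvtColor(im,cv2.COLOR_RGB2HSV).astype(int); P=cloud(d,K,T)
m=(abs(hsv[...,0]-25)<6)&(hsv[...,1]>180)&(hsv[...,2]>60)&(P[...,2]>.13)
m[:, :285]=0; m[:,360:]=0
q=P[m]; print(m.sum(),q.min(0),q.max(0))
for v in (258,265,272,330,360): 
    u=np.where(m[v])[0]; print(v,u.min(),u.max(),P[v,u].mean(0).round(4),P[v,u.min()].round(4),P[v,u.max()].round(4))
for v in (245,249,252): print(v,im[v,305:332].sum(1).tolist(), P[v,319].round(4))
```

```text
195 312 324 [0.4926 0.3047] [0.4923 0.2933] [0.4924 0.299 ]
205 312 324 [0.4837 0.3051] [0.4833 0.2935] [0.4835 0.2993]
215 312 324 [0.4746 0.3054] [0.4743 0.2938] [0.4744 0.2996]
225 312 324 [0.4654 0.3058] [0.465 0.294] [0.4652 0.2999]
235 312 324 [0.456  0.3061] [0.4557 0.2943] [0.4559 0.3002]
[0.49463059 0.29894416 0.052     ] 193
5100 [0.44979743 0.28029661 0.19622253] [0.54280276 0.31187732 0.36380349]
258 290 354 [0.4861 0.2958 0.2018] [0.4865 0.3112 0.2018] [0.4857 0.2804 0.2021]
265 290 354 [0.4826 0.2959 0.2022] [0.4826 0.3115 0.2008] [0.4818 0.2803 0.2011]
272 290 354 [0.4802 0.296  0.2052] [0.4795 0.3116 0.2022] [0.4786 0.2804 0.2023]Traceback (most recent call last):
  File "<stdin>", line 16, in <module>
    return umr_minimum(a, axis, None, out, keepdims, initial, where)
ValueError: zero-size array to reduction operation minimum which has no identity
```

Run:
```python
from h import *
im=np.load("w2.npz")["im"]
cv2.imwrite("pics/w2c.png",cv2.resize(im[180:260,285:355],(525,600),interpolation=cv2.INTER_NEAREST)[...,::-1])
print(im[210,300:338].sum(1).tolist(),im[249,300:338].sum(1).tolist())
```

```text
[466, 467, 468, 470, 470, 467, 468, 459, 430, 364, 281, 182, 108, 78, 72, 73, 80, 76, 75, 72, 70, 77, 74, 74, 102, 193, 348, 487, 551, 569, 572, 569, 572, 572, 570, 569, 572, 570] [566, 564, 564, 565, 564, 567, 564, 559, 530, 448, 367, 332, 332, 336, 333, 331, 327, 311, 290, 277, 275, 273, 277, 274, 274, 280, 310, 402, 508, 556, 569, 568, 567, 570, 570, 568, 571, 572]
```

View pics/w2c.png

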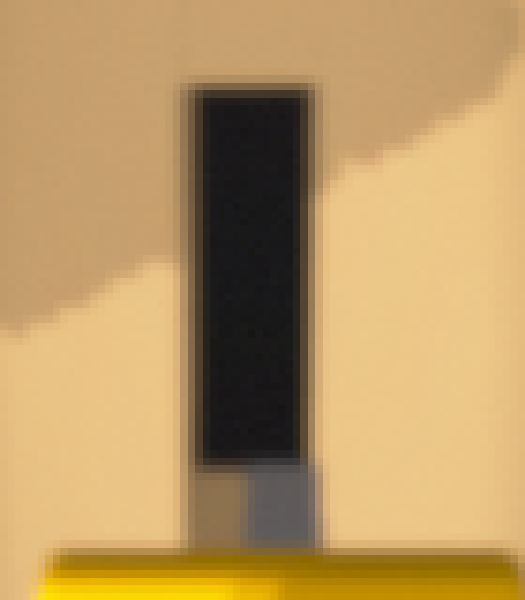

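Request:
send_rows(targets=[{"translation":[-0.1,-0.35,0],"spin":0.2,"jaw":0.1},{"translation":[-0.1,-0.35,2],"spin":0.2,"jaw":0.1},{"translation":[-0.1,-0.35,5],"spin":0.2,"jaw":0.1},{"translation":[-0.1,-0.35,7.2],"spin":0.2,"jaw":0.1},{"translation":[-0.1,-0.35,8],"spin":0.2,"jaw":0.1}])

```text
time: 6.7
tool_pos: [0.4641, 0.2993, 0.1245]
tool_rot: [3.14, 0.004, -0.035]
contact_force: [-0.6, -0.1, -0.9]
opening: 0.0239
grip_force: 25.0
```

Request:
send_rows(targets=[{"translation":[0,0,0],"spin":0,"jaw":0.1},{"translation":[0,0,0],"spin":0,"jaw":0.1},{"translation":[0,0,0],"spin":0,"jaw":0.1},{"translation":[0,0,0],"spin":0,"jaw":0.1},{"translation":[0,0,0],"spin":0,"jaw":0.1}])

```text
time: 7.2
tool_pos: [0.4653, 0.3008, 0.1274]
tool_rot: [-3.141, -0.001, -0.034]
contact_force: [0.2, -0.4, -1.4]
opening: 0.0241
grip_force: 25.0
```

Run:
```python
from h import *
s=monitor.observe(); print(s["tool_pos"],np.degrees(s["tool_rot"]),s["opening"])
im,d,K,T,c=cam("wrist"); im2=read_camera("side")[0]
np.savez("w3.npz",im=im,d=d,K=K,T=T)
a=cv2.resize(im[150:270,270:370],(400,480)); b=cv2.resize(im2[300:450,250:400],(400,400))
o=np.zeros((480,800,3),np.uint8); o[:,:400]=a; o[:400,400:]=b
cv2.imwrite("pics/w3.png",o[...,::-1])
```

```text
[0.46533263 0.30082746 0.12737709] [-1.79972772e+02 -6.74601893e-02 -1.93404833e+00] 0.024083436096296967
```

View pics/w3.png

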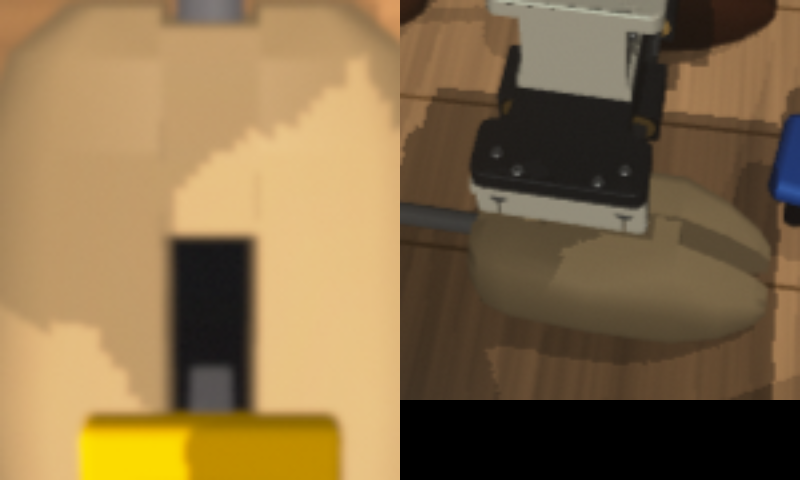

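In the left crop the blade tip (211,390) is centred in the slot, which spans columns 170–254. I'll lower it in.

Request:
send_rows(targets=[{"translation":[0,0,1],"spin":0,"jaw":0.1},{"translation":[0,0,2.2],"spin":0,"jaw":0.1},{"translation":[0,0,3.4],"spin":0,"jaw":0.1},{"translation":[0,0,4.6],"spin":0,"jaw":0.1},{"translation":[0,0,5.4],"spin":0,"jaw":0.1}])

```text
time: 7.8
tool_pos: [0.4644, 0.3003, 0.0708]
tool_rot: [3.14, 0.002, -0.034]
contact_force: [-0.3, -0.1, -0.4]
opening: 0.0239
grip_force: 25.0
```

Request:
send_rows(targets=[{"translation":[0,0,0.1],"spin":0,"jaw":0.1},{"translation":[0,0,0.2],"spin":0,"jaw":0.1},{"translation":[0,0,0.3],"spin":0,"jaw":0.1},{"translation":[0,0,0.4],"spin":0,"jaw":0.1},{"translation":[0,0,0.5],"spin":0,"jaw":0.1}])

```text
time: 8.3
tool_pos: [0.4652, 0.3008, 0.068]
tool_rot: [-3.141, -0.001, -0.034]
contact_force: [-0.7, -0.1, -0.3]
opening: 0.0237
grip_force: 25.0
```

Request:
send_rows(targets=[{"translation":[0,0,0.05],"spin":0,"jaw":0.1},{"translation":[0,0,0.1],"spin":0,"jaw":0.1},{"translation":[0,0,0.15],"spin":0,"jaw":0.1},{"translation":[0,0,0.2],"spin":0,"jaw":0.1},{"translation":[0,0,0.2],"spin":0,"jaw":0.1}])

```text
time: 8.8
tool_pos: [0.465, 0.3007, 0.0656]
tool_rot: [3.141, 0.0, -0.034]
contact_force: [-0.9, 0.4, -1.4]
opening: 0.0239
grip_force: 25.0
```

Request:
send_rows(targets=[{"translation":[0,0,0.05],"spin":0,"jaw":0.1},{"translation":[0,0,0.05],"spin":0,"jaw":0.1},{"translation":[0,0,0.1],"spin":0,"jaw":0.1},{"translation":[0,0,0.1],"spin":0,"jaw":0.1},{"translation":[0,0,0.1],"spin":0,"jaw":0.1}])

```text
time: 9.3
tool_pos: [0.4651, 0.3007, 0.0647]
tool_rot: [3.142, -0.0, -0.034]
contact_force: [0.5, -0.1, -1.1]
opening: 0.024
grip_force: 25.0
```

Request:
send_rows(targets=[{"translation":[0,0,0.05],"spin":0,"jaw":0.1},{"translation":[0,0,0.05],"spin":0,"jaw":0.1},{"translation":[0,0,0.1],"spin":0,"jaw":0.1},{"translation":[0,0,0.1],"spin":0,"jaw":0.1},{"translation":[0,0,0.1],"spin":0,"jaw":0.1}])

```text
time: 9.8
tool_pos: [0.465, 0.3007, 0.0637]
tool_rot: [3.141, -0.0, -0.034]
contact_force: [0.1, -0.5, -0.5]
opening: 0.0235
grip_force: 25.0
```

Run:
```python
from h import *
for i in range(3):
    s=monitor.observe(); print(s["tool_pos"],s["contact_force"]); read_camera("top")
```

```text
[0.46504156 0.30068096 0.06368151] [ 0.05096235 -0.49099939 -0.50722572]
[0.46506411 0.30070483 0.06367739] [ 1.07072153 -0.01186719 -1.11271224]
[0.4650285  0.30067706 0.06366141] [-0.29093923  0.41605291 -1.035926  ]
```

Request:
send_rows(targets=[{"translation":[0,0,0.03],"spin":0,"jaw":0.1},{"translation":[0,0,0.05],"spin":0,"jaw":0.1},{"translation":[0,0,0.05],"spin":0,"jaw":0.1},{"translation":[0,0,0.05],"spin":0,"jaw":0.1},{"translation":[0,0,0.05],"spin":0,"jaw":0.1}])

```text
time: 10.45
tool_pos: [0.4651, 0.3007, 0.0637]
tool_rot: [-3.142, -0.0, -0.034]
contact_force: [-1.0, -1.0, 6.0]
opening: 0.0239
grip_force: 25.0
```

Request:
send_rows(targets=[{"translation":[0,0,0.03],"spin":0,"jaw":0.1},{"translation":[0,0,0.05],"spin":0,"jaw":0.1},{"translation":[0,0,0.05],"spin":0,"jaw":0.1},{"translation":[0,0,0.05],"spin":0,"jaw":0.1},{"translation":[0,0,0.05],"spin":0,"jaw":0.1}])

```text
time: 10.95
tool_pos: [0.4651, 0.3007, 0.0636]
tool_rot: [-3.141, -0.001, -0.034]
contact_force: [-3.6, -1.2, 9.1]
opening: 0.0241
grip_force: 25.0
```

Contact came at TCP z 0.0637, as computed, so the shoulder rests on the wood. I relieve the press and open.

Request:
send_rows(targets=[{"translation":[0,0,-0.07],"spin":0,"jaw":0.1},{"translation":[0,0,-0.07],"spin":0,"jaw":0.1},{"translation":[0,0,-0.07],"spin":0,"jaw":0.3},{"translation":[0,0,-0.07],"spin":0,"jaw":0.4},{"translation":[0,0,-0.07],"spin":0,"jaw":0.5}])

```text
time: 11.45
tool_pos: [0.465, 0.3007, 0.0631]
tool_rot: [3.141, 0.0, -0.034]
contact_force: [1.0, -0.4, 0.5]
opening: 0.0394
grip_force: 0.0
```

Request:
send_rows(targets=[{"translation":[0,0,0],"spin":0,"jaw":0.6},{"translation":[0,0,0],"spin":0,"jaw":0.7},{"translation":[0,0,0],"spin":0,"jaw":0.7},{"translation":[0,0,0],"spin":0,"jaw":0.7},{"translation":[0,0,0],"spin":0,"jaw":0.7}])

```text
time: 11.95
tool_pos: [0.465, 0.3007, 0.0634]
tool_rot: [3.141, -0.0, -0.034]
contact_force: [-0.3, -0.4, 1.1]
opening: 0.0645
grip_force: 0.0
```

Request:
send_rows(targets=[{"translation":[0,0,-1],"spin":0,"jaw":0.7},{"translation":[0,0,-3],"spin":0,"jaw":0.7},{"translation":[0,0,-6],"spin":0,"jaw":0.7},{"translation":[0,0,-10],"spin":0,"jaw":0.7},{"translation":[0,0,-14],"spin":0,"jaw":0.7}])

```text
time: 12.45
tool_pos: [0.4647, 0.3005, 0.2054]
tool_rot: [3.141, 0.0, -0.034]
contact_force: [1.1, -0.3, -0.2]
opening: 0.0645
grip_force: 0.0
```

Request:
send_rows(targets=[{"translation":[0,3,0],"spin":0,"jaw":0.7},{"translation":[0,7,0],"spin":0,"jaw":0.7},{"translation":[0,11,0],"spin":0,"jaw":0.7},{"translation":[0,15,0],"spin":0,"jaw":0.7},{"translation":[0,18,0],"spin":0,"jaw":0.7}])

```text
time: 12.95
tool_pos: [0.4587, 0.1189, 0.2043]
tool_rot: [3.141, -0.001, -0.034]
contact_force: [-0.4, -0.5, -0.2]
opening: 0.0642
grip_force: 0.0
```

Request:
send_rows(targets=[{"translation":[0,3,0],"spin":0,"jaw":0.7},{"translation":[0,7,0],"spin":0,"jaw":0.7},{"translation":[0,11,0],"spin":0,"jaw":0.7},{"translation":[0,15,0],"spin":0,"jaw":0.7},{"translation":[0,16,0],"spin":0,"jaw":0.7}])

```text
time: 13.45
tool_pos: [0.4535, -0.0422, 0.2043]
tool_rot: [3.14, -0.001, -0.037]
contact_force: [0.5, 0.6, 0.0]
opening: 0.0642
grip_force: 0.0
```

Run:
```python
from h import *
A,d1,K,T,_=cam("top"); B,d2,K2,T2,_=cam("side")
for n,d,k,t in(("top",d1,K,T),("side",d2,K2,T2)):
    P=cloud(d,k,t); m=(abs(P[...,2]-.098)<.005)&(abs(P[...,0]-.465)<.04)&(abs(P[...,1]-.3)<.04)
    print(n,m.sum(),P[m].mean(0),cv2.minAreaRect((P[m][:,:2]*1000).astype(np.float32)))
o=np.zeros((480,800,3),np.uint8); o[:,:400]=cv2.resize(A[140:300,110:243],(400,480)); o[:400,400:]=cv2.resize(B[300:450,250:400],(400,400))
cv2.imwrite("pics/fin.png",o[...,::-1])
```

```text
top 243 [0.46412014 0.29846515 0.09769545] ((464.4010925292969, 299.29217529296875), (24.71492576599121, 31.8613338470459), 87.5793228149414)
side 373 [0.4636762  0.30227959 0.09799785] ((463.84149169921875, 301.2928161621094), (24.867610931396484, 32.194007873535156), 86.5375747680664)
```

View pics/fin.png

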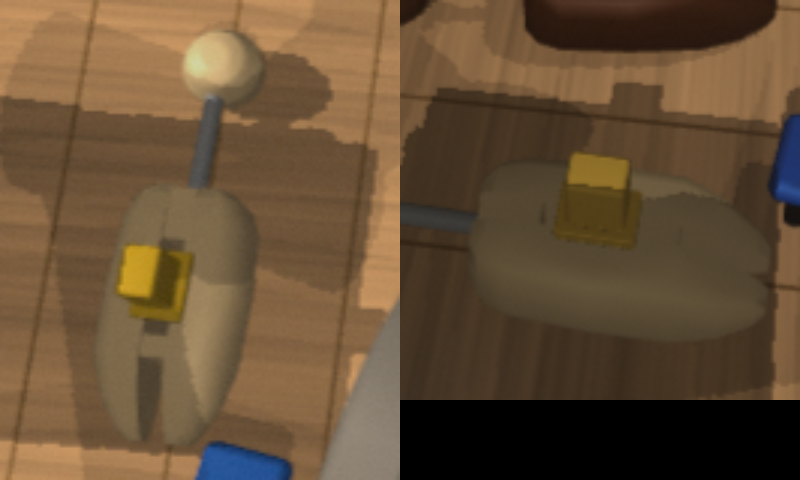

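The final view shows the yellow gauge upright in the pale split, with its top at 0.098 m as it should be. The tree has not moved.

```bash
python3 -c "
from cell import job; print(job.hand_in())"
```

```text
the job is handed in; nothing more can be done
None
```

The yellow gauge stands upright in the pale shoe tree's split with its shoulder on the wood, so the split has not closed up; the arm is clear of everything and the job is handed in.

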